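Corner check of a packing-bench scale with a push gauge

ROBOT

A 7-joint arm with a two-finger parallel gripper is mounted at the origin on the work surface. World frame = base frame: x ahead of the robot, y to its left, z up, the work surface at z = 0. Lengths are in m, angles in degrees, forces in N, time in s.
With the tool pointing down it reaches from about 0.35 to 0.9 m from the base axis. Payload 19.9 kg.
Tool frame: the origin (TCP) lies midway between the tips of the shut fingers; the grasp point (between the pads) lies 19 mm behind it; z points along the fingers, y is the direction in which the jaws open and shut (so a half turn about z gives the same grasp; the last joint's range is limited). The gripper opens to 94 mm and grips with 3 to 60 N. Pads are 16 mm wide; open, the fingers measure 119 mm over their backs; the gripper's body (75 mm by 177 mm) begins 78 mm behind the grasp point.
Start: joints at [71.075, 23.915, -0.59, 92.452, 0.269, 63.638, -3.037], TCP at [0.178, -0.599, 0.205] pointing down, gripper open.
Joint ranges: [-161.28, 161.28], [-22.2, 115.67], [-73.04, 71.86], [3.21, 147.25], [-68.34, 248.33], [10.77, 114.83], [-161.83, 161.83]. Speed limits (degrees/s): [108.29, 108.29, 136.94, 136.94, 172.46, 172.46, 172.46].

INTERFACE

Orientations are given as a 3x3 rotation matrix whose columns are the frame's x, y, z axes.
In Python, from plant import ctrl gives the robot as it stands.
- The arm moves only by the tool servo_tool, never from a script. Its argument "commands" is a list of rows, each an object with "claw": the finger opening in mm, from 0 to 94; "dp": the shift along the tool's x, y, z in mm, a list of three; "dr": the turn, a rotation vector about the tool's x, y, z in degrees, a list of three. In form: [{"claw": claw, "dp": [dx, dy, dz], "dr": [wx, wy, wz]}, ...]. A call has 1 to 8 rows; each row shifts and turns the commanded pose from where the row before left it, along the tool's axes as they then stand; what a row does not reach is not made up. A row lasts 1/8 s, in which the tool goes at most 62.5 mm and 10.7 degrees, less where a joint would pass 70% of its speed; a pose out of reach is approached as far as the arm can. A call is refused whole if a number of a shift passes 62.5 or a number of a turn 10.7, either way. A call with a gripper value outside its range is refused whole. The fingers move at their own pace and stop on an object; "force" is the grip in N (left out, the last holds). Time passes only in rows, so rows that do not move let the fingers close. It gives the time, the measured TCP pose, the force and the opening at its end, in the units of the state.
- ctrl.get_state(): the state, without advancing time (a new reading comes with each control period).
- ctrl.grab_frame(name): name is "side" or "top" or "wrist"; returns (picture, depth): 384x512x3 uint8, red, green, blue; 384x512 float32, m along the optical axis (not along the pixel's ray), 0 where there is no reading.
- ctrl.camera_info(name): a dict with "fx", "fy", "cx", "cy" (pixels), "world_to_cam" (4x4, takes a point from world to camera coordinates). Camera axes: x right, y up, looking along -z (the intrinsics and any distortion apply to the point x, -y, -z); pixel columns grow to the right and rows downward; lengths in m; the calibration is good to about 2 mm. A picture is of the moment at which its call begins: read the wrist's pose just before it. camera_info takes no time and is no camera call; for the wrist camera it gives the pose at the moment of the call.
- ctrl.hand_in(): hands the job in, once; it reports no verdict.
Trained networks look in the newest picture that a camera, given by its name, has taken for a name from the list of things; names that differ only in an ending like _2 or _b are one class to them, and where a whole thing is asked for, a point or a joint stands for the part that bears it (a point fixed in the world has none). Each returns a list of dicts, best first, with "confidence" (0 to 1); they miss things now and then, are a little off and sometimes report something else, mostly with a low value. They report only what shows in the picture. A call takes as long as a camera call.
- ctrl.spot_in(target, camera): "location" ([column, row] in pixels, amid what is visible of it).
- ctrl.place_of(target, camera): "location" ([column, row] in pixels: a listed point, or the origin of a listed thing).
The state is a dict: "t": time; "joints": joint angles; "dq": joint speeds; "joint_efforts": joint torques, N m; "ee_pos": TCP position; "tcp_rot": TCP orientation; "force": force on the tool from outside, world axes, zero at the start; "moment": the same for the moment, N m; "finger_gap": opening from 0.0 (shut) to 1.0 (fully open).
Only numpy, scipy, OpenCV 4.12 (cv2) and the standard library are available. Lean on these libraries where they do the work, as an engineer would, in place of code of your own. Each camera call takes 0.05 s, during which the arm holds its last target. There are 200 camera calls.

TASK

Clear the bench scale for its check: lift the empty tray off the weighing plate and stand it flat on the bench, clear of the scale, without dropping it. Then take the push gauge out of its stand and press its foot lightly, with about 4 N (plunger pushed about half-way in, never more than 15 N), on the middle of the round test sticker that the tray covered, the gauge upright and its bar-shaped foot lying along the sticker's long stripe. The job finishes while you are still holding the gauge there at that push; do not shift the roll, bin or carton on the bench.

Things in the scene. Friction and masses are not known exactly. Their poses are not given: they have to be found in the camera images.
- scale: bench scale, fixed: grey base with a flat rectangular steel weighing plate on top, 260 (x) x 220 (y) mm; the plate's flat top is 60 mm above the bench and does not give; a low display box (42 mm high) reaches out to 178 mm on its -x side. Origin: under the plate's middle, on the bench; z up. The bench around (0.50, -0.115) is always free, room for the tray lengthwise in x
- mark (a point): centre of the test sticker on the scale's plate: a flat white paper disc 80 mm across (no noticeable thickness) with a long black stripe, 74 x 7 mm, and a short 16 mm cross stroke at its middle; partly or wholly under the tray at first. Its x axis runs along the long stripe, z up; the point lies on the plate's surface
- tray: empty blue tray, 150 (x) x 110 (y) mm, side walls to 45 mm, on the plate on four 3 mm feet; 0.22 kg. A 10 mm thick wall runs along its x axis through the middle and rises to 83 mm as a carrying grip 100 mm long (from 45 to 83 mm up); compartments beside it 46 mm wide. Origin: centre, at the feet's underside; z up
- stand: gauge stand, fixed: upright square tube, 58 x 58 mm outside, 44 x 44 mm inside, 80 mm tall, on a 110 (x) x 90 (y) mm base plate. Origin: under its middle, on the bench
- gauge: push gauge, 0.33 kg, upright in the stand, foot down: flange 54 x 54 x 6 mm resting on the tube's rim; above it a black grip 38 (x) x 30 (y) mm, 6 to 80 mm above the origin, round dial on its +x side; below it a 40 x 40 x 18 mm sleeve (2 mm play each side) and the sprung plunger. Origin: centre of the flange's underside, 80 mm above the bench at first; z up. Lift it over 60 mm to clear the stand
- plunger (a joint): how far the gauge's plunger is pushed in, m: 0 free, 0.016 fully in; its spring gives 0.5 N per mm (4 N at about 0.008)
- foot (a point): centre of the underside of the plunger's foot, a steel bar 36 (x) x 10 (y) x 8 mm on a 10 mm rod, 56 mm below the gauge's origin while the plunger is free. x along the bar (same as the gauge's x), z up
- roll: bystander: white label roll standing on end, 72 mm across, 50 mm tall; origin under its centre
- bin: bystander: blue open bin with rolls in it, 110 x 120 x 60 mm; origin under its centre
- carton: bystander: closed cardboard carton 100 x 120 x 80 mm; origin under its centre

How it is judged (in metres and radians):
On the way, in this order (a step that is already met when the one before it is completed fails the run):
1. the tray is held up clear of the scale's plate (z of tray in the frame of scale above 0.075 m and contact force between tray and scale below 0.05 N and contact force between the fingers and tray above 0.5 N), for 0.1 s.
2. the tray stands flat on the bench, off the scale and released (height (world z) of tray below 0.006 m and angle between tray's own z axis and vertical below 0.06 rad and contact force between tray and scale below 0.05 N and contact force between each of the arm, the fingers and tray below 0.05 N and linear speed of tray below 0.03 m/s), for 0.2 s.
3. the gauge is held clear above its stand (z of foot in the frame of stand above 0.083 m and contact force between gauge and stand below 0.05 N and contact force between the fingers and gauge above 2 N), for 0.1 s.
At the end, for the whole second after the job is handed in: Gauge still held, upright within 7 deg, foot within 9 mm of the sticker's centre and along the stripe within 10 deg, pressing the plate with 2 to 6.5 N (plunger 3 to 13.5 mm in), still, touching neither stand nor tray. Tray flat and at rest on the bench, touching neither scale nor gripper (contact force between the fingers and gauge above 2 N and contact force between gauge and scale between 2 and 6.5 N and value of joint plunger between 0.003 and 0.0135 m and distance between foot and mark below 0.009 m and angle between gauge's own z axis and vertical below 0.12 rad and angle between the x axis of foot and the x axis of mark, either way round below 0.17 rad and linear speed of each of gauge, tray below 0.02 m/s and contact force between gauge and stand below 0.05 N and contact force between each of gauge, the fingers and tray below 0.05 N and height (world z) of tray below 0.006 m and angle between tray's own z axis and vertical below 0.06 rad and contact force between tray and scale below 0.05 N); the arm keeps its last pose, push and grip.
It fails at once if the gauge is pressed on the scale with more than 15 N (contact force between gauge and scale above 15 N).
It fails at once if the tray is dropped or thrown (linear speed of tray above 0.6 m/s and contact force between the fingers and tray below 0.1 N).
It fails at once if the roll, bin or carton is shifted by more than 20 mm (distance of any of roll, bin, carton from where it was at the start of the episode above 0.02 m).
It also fails if it takes over 56 s, if anything falls off the work surface, if the arm or the gripper's body presses on something with over 40 N, if the wrist force passes 120 N, or if a joint passes its speed limit or range.

## Working session

There is one attempt and no reset: what is moved stays moved. The work goes in short steps, Python scripts to look and compute and a tool call to move; the robot and the scene stay as the last step left them, time stands still between calls to the robot, and variables do not carry over. Pictures are saved under pics/ and viewed, about 8 in all and at most 12, crops included, and the job is handed in when it is done.

Besides the shell and the picture viewer there is one more tool, called after "Call:" as name(argument=value, ...) on one line, values as JSON. servo_tool: Moves the arm, as the interface text tells. Its arguments: {"type":"object","properties":{"commands":{"type":"array"},"force":{"type":"number"}},"required":["commands"]}

```bash
mkdir -p pics; ls; cat > h.py <<'E'
import numpy as np, cv2
from plant import ctrl
def save(img,name): cv2.imwrite('pics/'+name,cv2.cvtColor(img,cv2.COLOR_RGB2BGR))
def w2c(info): return np.array(info['world_to_cam'])
def ray(info,px):
    x=(px[0]-info['cx'])/info['fx']; y=(px[1]-info['cy'])/info['fy']
    T=np.linalg.inv(w2c(info)); return T[:3,3], T[:3,:3]@np.array([x,-y,-1.])
def at_z(info,px,z):
    o,d=ray(info,px); return o+d*(z-o[2])/d[2]
def cloud(info,depth):
    v,u=np.mgrid[0:depth.shape[0],0:depth.shape[1]]
    P=np.stack([(u-info['cx'])/info['fx']*depth,-(v-info['cy'])/info['fy']*depth,-depth],-1)
    T=np.linalg.inv(w2c(info)); return P@T[:3,:3].T+T[:3,3]
E
python3 - <<'E'
from h import *
np.set_printoptions(precision=3,suppress=True)
s=ctrl.get_state(); print(s['t'],s['ee_pos'],s['tcp_rot'],s['force'],s['finger_gap'])
ims=[]
for c in ['top','side']:
    im,d=ctrl.grab_frame(c); i=ctrl.camera_info(c); print(c,{k:i[k] for k in i if k!='world_to_cam'},np.linalg.inv(w2c(i))[:3,3])
    ims.append(im)
    np.savez(c+'0.npz',im=im,P=cloud(i,d),d=d)
    for n,z in [('tray',.06),('scale',0),('stand',0),('gauge',.08),('roll',0),('bin',0),('carton',0),('mark',.06)]:
        r=ctrl.place_of(n,c)
        for q in r[:2]: print(n,q['confidence'],np.array(q['location']),at_z(i,q['location'],z))
save(cv2.resize(np.hstack(ims),(800,300)),'a.png'); save(cv2.resize(ims[0],(800,600)),'b.png')
E
```

```text
pics
0.0 [ 0.178 -0.599  0.205] [[ 0.959  0.285 -0.   ]
 [ 0.285 -0.959  0.001]
 [-0.    -0.001 -1.   ]] [-1.232  0.067  0.288] 1.0014751757427642
top {'fx': 399.9613108877689, 'fy': 399.9613108877689, 'cx': 253.85624496882951, 'cy': 188.1370314660986} [0.381 0.04  1.392]
tray 0.96 [206.7 187.4] [0.577 0.225 0.06 ]
scale 0.74 [217.1 197.1] [0.552 0.195 0.   ]
stand 0.7 [355.9 183.8] [ 0.607 -0.291  0.   ]
gauge 0.78 [356.5 182.3] [ 0.599 -0.274  0.08 ]
gauge 0.5 [216.7 196.9] [0.542 0.187 0.08 ]
roll 0.63 [385.6 223.1] [ 0.472 -0.391  0.   ]
bin 0.73 [305.9 152.9] [ 0.716 -0.116  0.   ]
carton 0.66 [131.2 227.2] [0.44  0.491 0.   ]
side {'fx': 381.32406178863454, 'fy': 381.32406178863454, 'cx': 257.1641374812696, 'cy': 184.6781786897096} [-0.038  0.816  0.707]
tray 0.51 [355.7 166. ] [ 0.435 -0.271  0.06 ]
scale 0.78 [240.9 233.9] [0.557 0.189 0.   ]
stand 0.89 [316.1 167.2] [ 0.592 -0.276  0.   ]
gauge 0.81 [318.4 148.7] [ 0.586 -0.273  0.08 ]
roll 0.71 [353.8 165. ] [ 0.488 -0.374  0.   ]
bin 0.95 [262.3 177.8] [ 0.705 -0.094  0.   ]
carton 0.75 [190.9 321.1] [0.445 0.486 0.   ]
```

View pics/b.png

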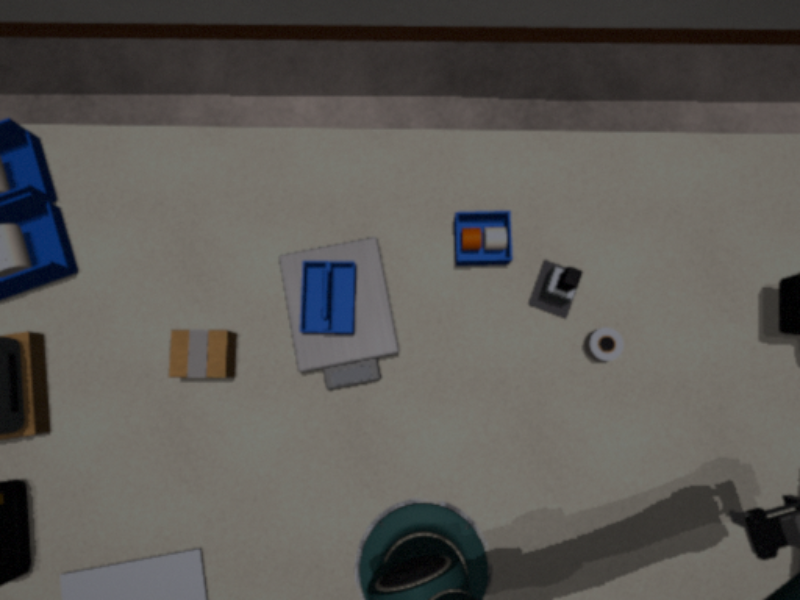

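View pics/a.png

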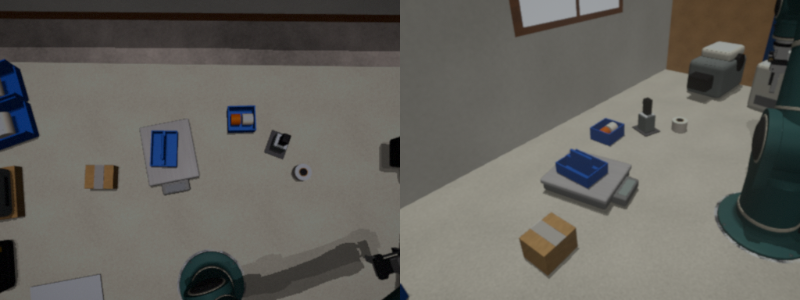

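The top view shows the tray (blue, 328,298) off-centre on the plate, with its grip along roughly world x. The gauge and stand are at (562,285), yawed, and the roll is at (605,345). The bench area at (0.50,-0.115) is free. Next I fit the yaws from the depth.

```bash
python3 - <<'E'
from h import *
np.set_printoptions(precision=4,suppress=True)
D=np.load('top0.npz'); P=D['P']; im=D['im'].astype(int)
def rect(m,n):
    p=P[m]; r=cv2.minAreaRect((p[:,:2]*1000).astype(np.float32)); print(n,m.sum(),r,p[:,2].mean())
X,Y,Z=P[...,0],P[...,1],P[...,2]
box=lambda x,y,r:(abs(X-x)<r)&(abs(Y-y)<r)
blue=(im[...,2]>im[...,0]+40)
rect(box(.577,.225,.13)&blue&(Z>.09)&(Z<.16),'tray')
rect(box(.577,.225,.13)&(Z>.118)&(Z<.16),'grip')
rect(box(.56,.2,.2)&(Z>.045)&(Z<.16),'plate')
for a,b in [(.004,.03),(.06,.1),(.13,.2)]: rect(box(.6,-.28,.09)&(Z>a)&(Z<b),'gauge%.2f'%a)
print(Z[box(.45,0,.05)].mean())
crop=D['im'][150:215,190:400]; save(cv2.resize(crop,None,fx=3.8,fy=3.8,interpolation=2),'c.png')
E
```

```text
tray 427 ((563.65185546875, 210.53143310546875), (150.0852813720703, 109.48237609863281), 0.10945923626422882) 0.11452680841179086
grip 125 ((562.3271484375, 210.9558563232422), (98.96470642089844, 10.26921272277832), 0.6505408883094788) 0.13961555504310147
plate 5057 ((532.8722534179688, 189.38307189941406), (306.40032958984375, 220.25743103027344), 12.121550559997559) 0.06706957014291115
gauge0.00 625 ((599.3779907226562, -280.4834289550781), (177.8900146484375, 178.5310821533203), 0.5120246410369873) 0.007458292532682235
gauge0.06 196 ((602.5905151367188, -284.08258056640625), (57.535194396972656, 59.84453582763672), 71.31053924560547) 0.08358125627816691
gauge0.13 153 ((603.4605712890625, -285.00946044921875), (31.00156593322754, 40.61970901489258), 71.3852310180664) 0.15655967539522056
0.0008431944037285789
```

View pics/c.png

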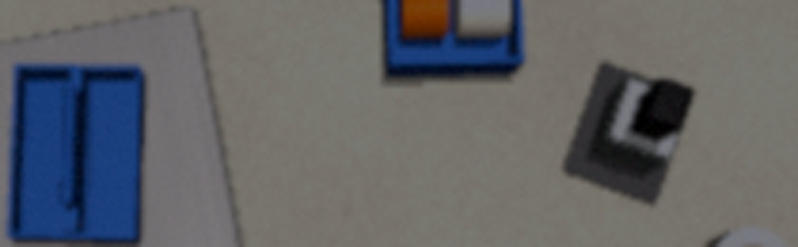

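Call:
servo_tool(commands=[{"claw":94,"dp":[0,0,-50],"dr":[0,0,8]},{"claw":60,"dp":[0,0,-50],"dr":[0,0,8]},{"claw":60,"dp":[40,-35,0],"dr":[0,0,0]},{"claw":60,"dp":[40,-40,0],"dr":[0,0,0]},{"claw":60,"dp":[40,-45,0],"dr":[0,0,0]},{"claw":60,"dp":[40,-45,0],"dr":[0,0,0]},{"claw":60,"dp":[40,-45,0],"dr":[0,0,0]},{"claw":60,"dp":[40,-45,0],"dr":[0,0,0]}])

```text
t: 1.9
ee_pos: [0.4166, -0.3402, 0.3057]
tcp_rot: [[1.0, 0.01, 0.0], [0.01, -1.0, -0.0], [0.0, 0.0, -1.0]]
force: [1.3, -0.5, 0.1]
finger_gap: 0.64
```

Call:
servo_tool(commands=[{"claw":60,"dp":[25,-50,0],"dr":[0,0,0]},{"claw":60,"dp":[25,-50,0],"dr":[0,0,0]},{"claw":60,"dp":[25,-50,0],"dr":[0,0,0]},{"claw":60,"dp":[20,-50,0],"dr":[0,0,0]},{"claw":60,"dp":[10,-50,0],"dr":[0,0,0]},{"claw":60,"dp":[10,-50,0],"dr":[0,0,0]},{"claw":60,"dp":[10,-50,0],"dr":[0,0,0]},{"claw":60,"dp":[10,-50,0],"dr":[0,0,0]}])

```text
t: 2.9
ee_pos: [0.5468, 0.061, 0.3056]
tcp_rot: [[1.0, 0.009, 0.0], [0.009, -1.0, -0.0], [0.0, 0.0, -1.0]]
force: [1.0, -1.1, 0.2]
finger_gap: 0.636
```

Call:
servo_tool(commands=[{"claw":60,"dp":[4,-45,10],"dr":[0,0,0]},{"claw":60,"dp":[4,-45,20],"dr":[0,0,0]},{"claw":60,"dp":[4,-40,20],"dr":[0,0,0]},{"claw":60,"dp":[2,-18,20],"dr":[0,0,0]},{"claw":60,"dp":[0,0,0],"dr":[0,0,0]}])

```text
t: 3.52
ee_pos: [0.5584, 0.2086, 0.2341]
tcp_rot: [[1.0, 0.012, -0.003], [0.012, -1.0, -0.0], [-0.003, 0.0, -1.0]]
force: [-1.0, -0.3, 0.0]
finger_gap: 0.64
```

```bash
cat >> h.py <<'E'
def wrist(tag):
    s=ctrl.get_state(); i=ctrl.camera_info('wrist'); im,d=ctrl.grab_frame('wrist')
    save(im,tag+'.png'); P=cloud(i,d); np.savez(tag+'.npz',im=im,P=P,d=d); return s,i,im,d,P
def rect(P,m,n):
    p=P[m]
    if len(p)<5: print(n,len(p)); return
    r=cv2.minAreaRect((p[:,:2]*1000).astype(np.float32)); print(n,len(p),np.round(r[0],1),np.round(r[1],1),round(r[2],2),'z',np.round(np.percentile(p[:,2],[5,50,95]),4))
E
python3 - <<'E'
from h import *
s,i,im,d,P=wrist('w1'); print(s['t'],s['ee_pos'],np.linalg.inv(w2c(i))[:3,3])
X,Y,Z=P[...,0],P[...,1],P[...,2]; v=(d>0)&(d>.12)
b=im[...,2].astype(int)>im[...,0]+30
rect(P,v&b&(Z>.115)&(Z<.16),'grip'); rect(P,v&b&(Z>.09)&(Z<.16),'tray'); rect(P,v&(Z>.055)&(Z<.066),'plate')
E
```

```text
3.525 [0.55843544 0.20859871 0.23413583] [0.64270782 0.20977769 0.41272269]
grip 1386 [564.8 210.9] [98.8  9.9] 0.46 z [0.1398 0.1422 0.1435]
tray 5149 [563.6 211.2] [150.8 110.3] 0.14 z [0.0931 0.1048 0.1429]
plate 30313 [534.8 291.8] [258.9 419.8] 12.35 z [0.058  0.0597 0.0655]
```

View pics/w1.png

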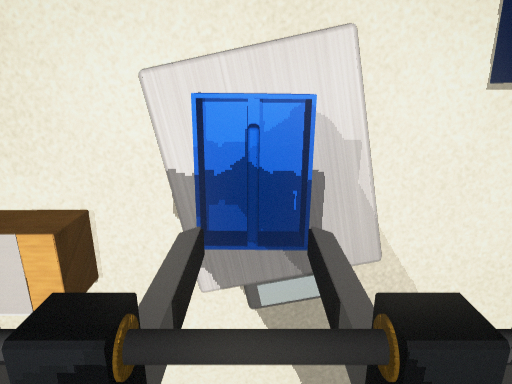

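The grip wall (252,185) lies between the fingers, and the depth fit agrees: centre (0.564, 0.211), yaw about 0.4°. I descend and grip.

Call:
servo_tool(commands=[{"claw":60,"dp":[5,-2,40],"dr":[0,0,0]},{"claw":60,"dp":[0,0,40],"dr":[0,0,0]},{"claw":60,"dp":[0,0,35],"dr":[0,0,0]},{"claw":60,"dp":[0,0,7],"dr":[0,0,0]},{"claw":0,"dp":[0,0,0],"dr":[0,0,0]},{"claw":0,"dp":[0,0,0],"dr":[0,0,0]},{"claw":0,"dp":[0,0,0],"dr":[0,0,0]},{"claw":0,"dp":[0,0,0],"dr":[0,0,0]}], force=35)

```text
t: 4.58
ee_pos: [0.5645, 0.2097, 0.114]
tcp_rot: [[1.0, 0.01, 0.001], [0.01, -1.0, 0.0], [0.001, -0.0, -1.0]]
force: [-0.1, 0.4, -0.0]
finger_gap: 0.252
```

Call:
servo_tool(commands=[{"claw":0,"dp":[0,0,0],"dr":[0,0,0]},{"claw":0,"dp":[0,0,0],"dr":[0,0,0]},{"claw":0,"dp":[0,0,-10],"dr":[0,0,0]},{"claw":0,"dp":[0,0,-20],"dr":[0,0,0]},{"claw":0,"dp":[0,0,-30],"dr":[0,0,0]},{"claw":0,"dp":[0,0,-20],"dr":[0,0,0]},{"claw":0,"dp":[0,0,0],"dr":[0,0,0]}])

```text
t: 5.45
ee_pos: [0.5651, 0.21, 0.1958]
tcp_rot: [[1.0, 0.009, 0.003], [0.009, -1.0, 0.001], [0.003, -0.001, -1.0]]
force: [0.7, -0.8, -3.0]
finger_gap: 0.104
```

Call:
servo_tool(commands=[{"claw":0,"dp":[-5,25,0],"dr":[0,0,0]},{"claw":0,"dp":[-10,45,0],"dr":[0,0,0]},{"claw":0,"dp":[-10,55,0],"dr":[0,0,0]},{"claw":0,"dp":[-10,55,0],"dr":[0,0,0]},{"claw":0,"dp":[-10,55,0],"dr":[0,0,0]},{"claw":0,"dp":[-10,50,20],"dr":[0,0,0]},{"claw":0,"dp":[-10,30,20],"dr":[0,0,0]},{"claw":0,"dp":[0,10,20],"dr":[0,0,0]}])

```text
t: 6.45
ee_pos: [0.5012, -0.1182, 0.1324]
tcp_rot: [[1.0, 0.007, -0.001], [0.007, -1.0, -0.0], [-0.001, 0.0, -1.0]]
force: [0.1, 0.7, -3.0]
finger_gap: 0.107
```

Call:
servo_tool(commands=[{"claw":0,"dp":[0,0,25],"dr":[0,0,0]},{"claw":0,"dp":[0,0,25],"dr":[0,0,0]},{"claw":0,"dp":[0,0,15],"dr":[0,0,0]},{"claw":0,"dp":[0,0,5],"dr":[0,0,0]},{"claw":0,"dp":[0,0,0],"dr":[0,0,0]}])

```text
t: 7.08
ee_pos: [0.5026, -0.1159, 0.0637]
tcp_rot: [[1.0, 0.01, 0.0], [0.01, -1.0, 0.0], [0.0, -0.0, -1.0]]
force: [-1.0, 0.4, -2.5]
finger_gap: 0.103
```

Call:
servo_tool(commands=[{"claw":0,"dp":[0,0,5],"dr":[0,0,0]},{"claw":0,"dp":[0,0,3],"dr":[0,0,0]},{"claw":0,"dp":[0,0,1],"dr":[0,0,0]},{"claw":0,"dp":[0,0,0],"dr":[0,0,0]}])

```text
t: 7.58
ee_pos: [0.5024, -0.116, 0.0545]
tcp_rot: [[1.0, 0.01, -0.0], [0.01, -1.0, 0.0], [-0.0, -0.0, -1.0]]
force: [-0.3, 0.4, -2.5]
finger_gap: 0.104
```

Call:
servo_tool(commands=[{"claw":0,"dp":[0,0,1],"dr":[0,0,0]},{"claw":0,"dp":[0,0,1],"dr":[0,0,0]},{"claw":0,"dp":[0,0,0],"dr":[0,0,0]}])

```text
t: 7.95
ee_pos: [0.5026, -0.116, 0.0536]
tcp_rot: [[1.0, 0.01, 0.0], [0.01, -1.0, -0.001], [0.0, 0.001, -1.0]]
force: [-9.7, 2.1, 24.2]
finger_gap: 0.102
```

Call:
servo_tool(commands=[{"claw":0,"dp":[0,0,-0.7],"dr":[0,0,0]},{"claw":60,"dp":[0,0,0],"dr":[0,0,0]},{"claw":60,"dp":[0,0,0],"dr":[0,0,0]},{"claw":60,"dp":[0,0,0],"dr":[0,0,0]},{"claw":60,"dp":[0,0,0],"dr":[0,0,0]},{"claw":60,"dp":[0,0,-20],"dr":[0,0,0]},{"claw":60,"dp":[0,0,-50],"dr":[0,0,0]},{"claw":60,"dp":[0,0,-50],"dr":[0,0,0]}])

```text
t: 8.95
ee_pos: [0.5021, -0.1158, 0.1744]
tcp_rot: [[1.0, 0.01, -0.001], [0.01, -1.0, 0.0], [-0.001, -0.0, -1.0]]
force: [0.5, -0.2, 0.2]
finger_gap: 0.637
```

Call:
servo_tool(commands=[{"claw":60,"dp":[-20,0,-50],"dr":[0,0,0]},{"claw":60,"dp":[-20,40,-50],"dr":[0,0,8]},{"claw":60,"dp":[0,50,0],"dr":[0,0,8]},{"claw":60,"dp":[0,0,0],"dr":[0,0,3]},{"claw":60,"dp":[0,0,0],"dr":[0,0,0]}])

```text
t: 9.57
ee_pos: [0.4575, -0.2032, 0.2697]
tcp_rot: [[0.949, -0.317, -0.0], [-0.317, -0.949, 0.0], [-0.0, -0.0, -1.0]]
force: [0.1, -0.1, 0.1]
finger_gap: 0.639
```

```bash
python3 - <<'E'
from h import *
s,i,im,d,P=wrist('w2'); print(s['t'],s['ee_pos'],s['joints'])
X,Y,Z=P[...,0],P[...,1],P[...,2]; v=(d>.12)
g=v&(abs(X-.603)<.07)&(abs(Y+.284)<.07)
rect(P,g&(Z>.145)&(Z<.18),'top'); rect(P,g&(Z>.075)&(Z<.1),'flange'); rect(P,g&(Z>.1)&(Z<.18),'grip')
b=im[...,2].astype(int)>im[...,0]+30
t=v&b&(abs(X-.5)<.11)&(abs(Y+.115)<.09); rect(P,t&(Z>.03)&(Z<.06),'trayrim'); rect(P,t&(Z>.065)&(Z<.1),'traygrip')
im,d=ctrl.grab_frame('top'); i=ctrl.camera_info('top'); P=cloud(i,d); np.savez('top2.npz',im=im,P=P)
crop=im[140:220,185:285]
r=ctrl.place_of('mark','top')
for q in r: print(q['confidence'],q['location'],at_z(i,q['location'],.06))
W=np.load('pics/../w2.npz')['im']
save(np.hstack([cv2.resize(crop,(480,384),interpolation=2),cv2.resize(W,(320,384))]),'w2b.png')
E
```

```text
9.575 [ 0.45754357 -0.20324093  0.26967586] [ 36.46832617   8.39917199 -17.74633451 104.73911252   2.76180889
  67.2887383  -90.61962004]
top 351 [ 588.6 -279.5] [30.2  5.3] 70.64 z [0.1468 0.1572 0.1599]
flange 1396 [ 591.3 -280.7] [57.8 32.5] 71.69 z [0.0788 0.0853 0.0903]
grip 751 [ 590.1 -278.5] [31.2 11.7] 55.31 z [0.1042 0.1428 0.1594]
trayrim 3415 [ 501.9 -115.8] [150.4 110.9] 0.56 z [0.0318 0.0441 0.0511]
traygrip 1135 [ 502.2 -116.1] [99.2 10.9] 0.9 z [0.0677 0.0816 0.0835]
0.66 [215.4, 200.5] [0.53257934 0.19361559 0.06      ]
```

View pics/w2b.png

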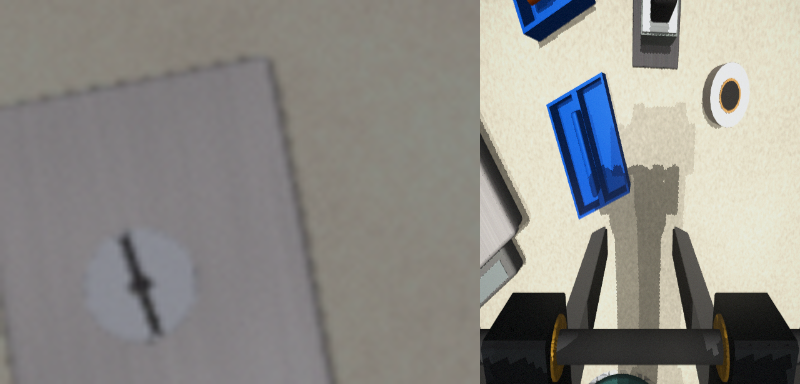

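The tray stands flat and released at (0.502,-0.116). The sticker is now visible, with its stripe about 20° from world x. I move above the gauge.

Call:
servo_tool(commands=[{"claw":60,"dp":[30,5,0],"dr":[0,0,0]},{"claw":60,"dp":[50,10,10],"dr":[0,0,0]},{"claw":60,"dp":[50,10,10],"dr":[0,0,0]},{"claw":60,"dp":[30,6,20],"dr":[0,0,0]},{"claw":60,"dp":[4,0,15],"dr":[0,0,0]},{"claw":60,"dp":[0,0,0],"dr":[0,0,0]}])

```text
t: 10.48
ee_pos: [0.6028, -0.2835, 0.2134]
tcp_rot: [[0.949, -0.315, -0.002], [-0.315, -0.949, 0.001], [-0.002, -0.001, -1.0]]
force: [-0.2, -0.7, 0.7]
finger_gap: 0.636
```

```bash
python3 - <<'E'
from h import *
s,i,im,d,P=wrist('w3'); print(s['t'],s['ee_pos'],s['tcp_rot'][:,:2])
X,Y,Z=P[...,0],P[...,1],P[...,2]; v=(d>.12)
g=v&(abs(X-.603)<.06)&(abs(Y+.284)<.06)
rect(P,g&(Z>.150)&(Z<.17),'top'); rect(P,g&(Z>.075)&(Z<.1),'flange'); rect(P,g&(Z>.082)&(Z<.1)&(im.min(-1)>120),'flangewhite')
E
```

```text
10.475 [ 0.60277102 -0.283545    0.21343408] [[ 9.48993738e-01 -3.15287835e-01]
 [-3.15285494e-01 -9.48995879e-01]
 [-2.43793917e-03 -6.34627466e-04]]
top 2087 [ 605.6 -285.8] [30.  38.6] 70.81 z [0.1548 0.1593 0.1605]
flange 1909 [ 604.3 -285.5] [57.6 58.3] 70.16 z [0.0788 0.0854 0.087 ]
flangewhite 1375 [ 604.5 -285.8] [53.5 53.7] 70.2 z [0.0843 0.0856 0.0867]
```

View pics/w3.png

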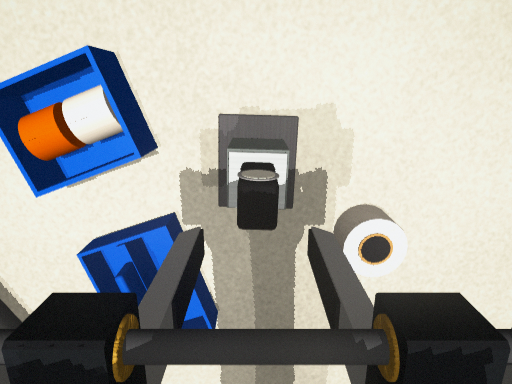

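Call:
servo_tool(commands=[{"claw":60,"dp":[2.5,1.5,30],"dr":[0,0,1]},{"claw":60,"dp":[0,0,40],"dr":[0,0,0]},{"claw":60,"dp":[0,0,30],"dr":[0,0,0]},{"claw":60,"dp":[0,0,5],"dr":[0,0,0]},{"claw":20,"dp":[0,0,0],"dr":[0,0,0]},{"claw":20,"dp":[0,0,0],"dr":[0,0,0]},{"claw":20,"dp":[0,0,0],"dr":[0,0,0]},{"claw":20,"dp":[0,0,0],"dr":[0,0,0]}], force=40)

```text
t: 11.52
ee_pos: [0.6057, -0.2868, 0.1106]
tcp_rot: [[0.943, -0.333, 0.001], [-0.333, -0.943, -0.0], [0.001, 0.0, -1.0]]
force: [-1.8, 0.9, 6.6]
finger_gap: 0.315
```

Call:
servo_tool(commands=[{"claw":20,"dp":[0,0,0],"dr":[0,0,0]},{"claw":20,"dp":[0,0,-5],"dr":[0,0,0]},{"claw":20,"dp":[0,0,-15],"dr":[0,0,0]},{"claw":20,"dp":[0,0,-25],"dr":[0,0,0]},{"claw":20,"dp":[0,0,-30],"dr":[0,0,0]},{"claw":20,"dp":[0,0,-30],"dr":[0,0,0]},{"claw":20,"dp":[0,0,-15],"dr":[0,0,0]},{"claw":20,"dp":[0,0,0],"dr":[0,0,0]}])

```text
t: 12.52
ee_pos: [0.6056, -0.2868, 0.2306]
tcp_rot: [[0.943, -0.333, 0.001], [-0.333, -0.943, -0.001], [0.001, 0.0, -1.0]]
force: [-0.4, 0.1, -5.0]
finger_gap: 0.312
```

Call:
servo_tool(commands=[{"claw":20,"dp":[0,-35,-10],"dr":[0,0,-6]},{"claw":20,"dp":[0,-50,-10],"dr":[0,0,-9]},{"claw":20,"dp":[0,-50,0],"dr":[0,0,-9]},{"claw":20,"dp":[0,-50,0],"dr":[0,0,-9]},{"claw":20,"dp":[-10,-45,0],"dr":[0,0,-6.5]},{"claw":20,"dp":[-12,-45,0],"dr":[0,0,0]},{"claw":20,"dp":[-12,-45,0],"dr":[0,0,0]},{"claw":20,"dp":[-12,-45,0],"dr":[0,0,0]}])

```text
t: 13.52
ee_pos: [0.5266, 0.0515, 0.2485]
tcp_rot: [[0.939, 0.343, -0.002], [0.343, -0.939, 0.0], [-0.002, -0.001, -1.0]]
force: [0.9, 0.2, -3.4]
finger_gap: 0.318
```

Call:
servo_tool(commands=[{"claw":20,"dp":[-15,-45,0],"dr":[0,0,0]},{"claw":20,"dp":[-15,-45,0],"dr":[0,0,0]},{"claw":20,"dp":[-5,-20,0],"dr":[0,0,0]},{"claw":20,"dp":[0,0,0],"dr":[0,0,0]},{"claw":20,"dp":[0,0,0],"dr":[0,0,0]}])

```text
t: 14.15
ee_pos: [0.4581, 0.1408, 0.2493]
tcp_rot: [[0.94, 0.342, -0.001], [0.342, -0.94, -0.0], [-0.001, -0.0, -1.0]]
force: [-0.8, 0.4, -2.7]
finger_gap: 0.317
```

```bash
python3 - <<'E'
from h import *
s,i,im,d,P=wrist('w4'); print(s['t'],s['ee_pos'],s['tcp_rot'],s['force'])
for n in ['mark','foot','gauge']:
    for q in ctrl.place_of(n,'wrist')[:2]: print(n,q['confidence'],q['location'],at_z(i,q['location'],.06))
X,Y,Z=P[...,0],P[...,1],P[...,2]
m=(d>.12)&(abs(Z-.06)<.006)&(np.hypot(X-.533,Y-.194)<.06)
rect(P,m&(im.max(-1)<70),'stripe')
E
```

```text
14.15 [0.45810779 0.14080927 0.24932117] [[ 9.39854645e-01  3.41574157e-01 -5.84002292e-04]
 [ 3.41574194e-01 -9.39854812e-01 -3.79761160e-05]
 [-5.61849025e-04 -1.63788083e-04 -9.99999829e-01]] [-0.82358714  0.39866068 -2.71897022]
mark 0.94 [231.3, 77.6] [0.53971444 0.19699819 0.06      ]
foot 0.67 [255.2, 199.2] [0.42454634 0.1288645  0.06      ]
gauge 0.72 [251.6, 225.0] [0.39337063 0.12197796 0.06      ]
stripe 459 [538.1 200. ] [72.4 14.5] 17.85 z [0.0594 0.0606 0.062 ]
```

View pics/w4.png

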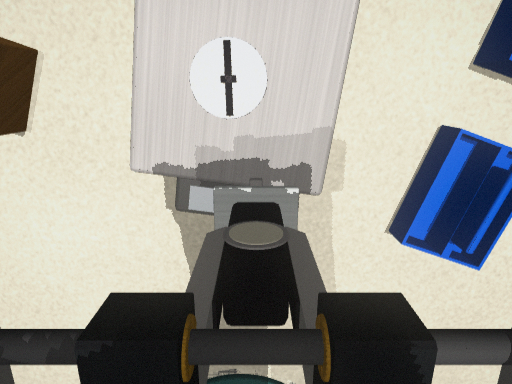

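The sticker is fully visible, centre at about (228,78), and the gauge is held upright. I fit the disc, the stripe and the gauge's offset in the hand.

```bash
python3 - <<'E'
from h import *
D=np.load('w4.npz'); im,P,d=D['im'],D['P'],D['d']; i=ctrl.camera_info('wrist'); s=ctrl.get_state()
hsv=im.min(-1); v,u=np.mgrid[0:384,0:512]
near=np.hypot(u-228,v-78)<60
w=((im.min(-1)>215)&near).astype(np.uint8)
n,l,st,c=cv2.connectedComponentsWithStats(w); print(st[1:][st[1:,4]>200],c[1:][st[1:,4]>200])
pts=[at_z(i,(a,b),.06)[:2] for a,b in zip(u[w>0],v[w>0])]; hull=cv2.convexHull((np.array(pts)*1000).astype(np.float32)); print('disc',cv2.minEnclosingCircle(hull),cv2.fitEllipse(hull))
k=(im.max(-1)<90)&(np.hypot(u-228,v-78)<39)
q=np.array([at_z(i,(a,b),.06)[:2] for a,b in zip(u[k],v[k])])*1000; m=q.mean(0); ev,V=np.linalg.eigh(np.cov((q-m).T)); a=V[:,1]; print('stripe',m,np.degrees(np.arctan2(a[1],a[0])),np.ptp((q-m)@V,axis=0))
R=s['tcp_rot']; L=(P-s['ee_pos'])@R*1000  # tool frame
g=(d>.1)&(abs(L[...,0])<45)&(abs(L[...,1])<35)
for lo,hi,nm in [(-60,-45,'top'),(20,28,'flange'),(15,40,'fl2')]:
    k=g&(L[...,2]>lo)&(L[...,2]<hi)
    if k.sum()>5: print(nm,k.sum(),np.percentile(L[k],[1,50,99],axis=0).round(1).tolist(),cv2.minAreaRect(L[k][:,:2].astype(np.float32)))
E
```

```text
[[ 189   36   78   83 4302]] [[227.83449558  77.18805207]]
disc ((537.301513671875, 202.56646728515625), 41.98158264160156) ((537.5699462890625, 200.98597717285156), (79.77452850341797, 81.02568817138672), 159.54188537597656)
stripe [538.52118001 200.76890018] -158.724183494916 [14.64254729 73.37718105]
top 6274 [[-18.2, -25.2, -59.4], [5.0, 0.2, -48.8], [17.4, 26.1, -45.3]] ((-0.30383872985839844, 0.32100868225097656), (38.50821304321289, 54.63532638549805), 0.3852175772190094)
flange 2206 [[-1.1, -26.2, 20.9], [17.7, 0.7, 25.2], [25.5, 27.1, 27.3]] ((11.63774585723877, 0.43819236755371094), (28.305593490600586, 54.162879943847656), 0.04602844640612602)
fl2 2413 [[-0.9, -26.1, 15.8], [17.6, 0.7, 25.2], [25.6, 27.1, 29.6]] ((11.63774585723877, 0.43819236755371094), (28.305593490600586, 54.162879943847656), 0.04602844640612602)
```

Call:
servo_tool(commands=[{"claw":20,"dp":[30,-9,0],"dr":[0,0,-1.2]},{"claw":20,"dp":[40,-12,0],"dr":[0,0,0]},{"claw":20,"dp":[26,-7,20],"dr":[0,0,0]},{"claw":20,"dp":[0,0,30],"dr":[0,0,0]},{"claw":20,"dp":[0,0,30],"dr":[0,0,0]},{"claw":20,"dp":[0,0,12],"dr":[0,0,0]},{"claw":20,"dp":[0,0,0],"dr":[0,0,0]},{"claw":20,"dp":[0,0,0],"dr":[0,0,0]}])

```text
t: 15.35
ee_pos: [0.5379, 0.2023, 0.1589]
tcp_rot: [[0.932, 0.362, 0.001], [0.362, -0.932, 0.0], [0.001, 0.0, -1.0]]
force: [0.8, -0.2, -2.0]
finger_gap: 0.318
```

```bash
python3 - <<'E'
from h import *
s,i,im,d,P=wrist('w5'); print(s['t'],s['ee_pos'],s['tcp_rot'],s['force'])
R=s['tcp_rot']; T=s['ee_pos']+R@[-.001,.0004,.087]; print('foot est',T)
im2,_=ctrl.grab_frame('side'); j=ctrl.camera_info('side')
for n in ['foot','gauge','mark']:
    for q in ctrl.place_of(n,'side')[:1]: print(n,q['confidence'],q['location'],at_z(j,q['location'],.07))
save(np.hstack([cv2.resize(im,(400,300)),cv2.resize(im2[190:250,200:280],(400,300),interpolation=2)]),'w5b.png')
p=w2c(j)@np.r_[T,1]; print('pred px',j['cx']+j['fx']*p[0]/-p[2], j['cy']-j['fy']*p[1]/-p[2])
E
```

```text
15.35 [0.53789058 0.20232744 0.15887476] [[ 9.32116279e-01  3.62156483e-01  1.38727497e-03]
 [ 3.62156158e-01 -9.32117310e-01  4.87121898e-04]
 [ 1.46951737e-03  4.83559239e-05 -9.99998919e-01]] [ 0.83733497 -0.22909909 -2.03194778]
foot est [0.53722402 0.20163482 0.0718734 ]
foot 0.43 [244.5, 218.1] [0.53571423 0.19389102 0.07      ]
gauge 0.86 [243.1, 201.9] [0.59055666 0.13684601 0.07      ]
mark 0.69 [238.3, 222.9] [0.53499687 0.22047921 0.07      ]
pred px 242.21517115189354 218.70631809310774
```

View pics/w5b.png

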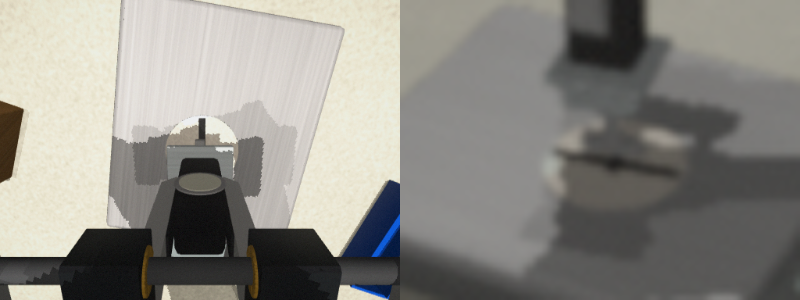

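The foot is over the disc with the bar along the stripe. I press down slowly.

Call:
servo_tool(commands=[{"claw":20,"dp":[0.7,1,6],"dr":[0,0,0]},{"claw":20,"dp":[0,0,4],"dr":[0,0,0]},{"claw":20,"dp":[0,0,2],"dr":[0,0,0]},{"claw":20,"dp":[0,0,2],"dr":[0,0,0]},{"claw":20,"dp":[0,0,2],"dr":[0,0,0]},{"claw":20,"dp":[0,0,2],"dr":[0,0,0]},{"claw":20,"dp":[0,0,0],"dr":[0,0,0]},{"claw":20,"dp":[0,0,0],"dr":[0,0,0]}])

```text
t: 16.6
ee_pos: [0.5383, 0.2015, 0.1398]
tcp_rot: [[0.932, 0.362, -0.0], [0.362, -0.932, 0.0], [-0.0, -0.0, -1.0]]
force: [-0.9, -0.6, 0.5]
finger_gap: 0.32
```

```bash
cat > m.py <<'E'
from h import *
F=[]
for k in range(4):
    s,i,im,d,P=wrist('w6'); F.append(s['force'])
print(s['t'],s['ee_pos'],s['tcp_rot'][:,2],np.mean(F,0),np.std(F,0),s['finger_gap'])
R=s['tcp_rot']; L=(P-s['ee_pos'])@R*1000
g=(d>.1)&(abs(L[...,0])<45)&(abs(L[...,1])<35)
k=g&(L[...,2]>18)&(L[...,2]<32); print('flange tool z',np.median(L[k][:,2]),'world',np.median(P[k][:,2]),np.percentile(L[k],[1,99],axis=0).round(1).tolist())
c=(d>.12)&(abs(P[...,2]-.06)<.01)&(L[...,0]>40)&(np.hypot(L[...,0],L[...,1])<110); print('plate z',np.median(P[c][:,2]))
E
python3 m.py
```

```text
16.75 [0.53827233 0.20152771 0.13980353] [-4.46434539e-05  7.90910664e-05 -9.99999996e-01] [-1.48508509 -0.32834954  0.45778585] [0.65964035 0.46008719 0.1500897 ] 0.3151938616759082
flange tool z 25.03274840522413 world 0.11476926576438112 [[-1.0, -26.6, 19.2], [25.5, 26.7, 29.7]]
plate z 0.05963009822256521
```

Call:
servo_tool(commands=[{"claw":20,"dp":[0.5,0,1],"dr":[0,0,0]},{"claw":20,"dp":[0,0,0],"dr":[0,0,0]},{"claw":20,"dp":[0,0,0],"dr":[0,0,0]},{"claw":20,"dp":[0,0,0],"dr":[0,0,0]}])

```text
t: 17.3
ee_pos: [0.5388, 0.2017, 0.1388]
tcp_rot: [[0.932, 0.362, -0.0], [0.362, -0.932, 0.0], [-0.0, -0.0, -1.0]]
force: [-0.8, -1.7, 1.2]
finger_gap: 0.319
```

```bash
python3 m.py; python3 - <<'E'
from h import *
im,d=ctrl.grab_frame('top'); P=cloud(ctrl.camera_info('top'),d)
b=im[...,2].astype(int)>im[...,0]+30; t=b&(abs(P[...,0]-.5)<.1)&(abs(P[...,1]+.115)<.09)
rect(P,t&(P[...,2]>.03)&(P[...,2]<.06),'tray')
for n in ['side']:
    im2,_=ctrl.grab_frame(n)
save(np.hstack([cv2.resize(im,(400,300)),cv2.resize(im2[170:250,190:290],(375,300),interpolation=2)]),'f.png')
E
```

```text
17.45 [0.53877875 0.20170687 0.13878011] [ 2.38688173e-05  7.34615985e-05 -9.99999997e-01] [-1.17275022 -0.61808814  1.02176372] [0.28891734 0.67714873 0.21355998] 0.3218291477290848
flange tool z 25.05221338186475 world 0.11372879824583113 [[-1.2, -26.6, 18.8], [25.5, 26.6, 29.6]]
plate z 0.05961712070164982
tray 329 [ 501.4 -115.1] [150.3 109.2] 0.09 z [0.0333 0.0461 0.0545]
```

View pics/f.png

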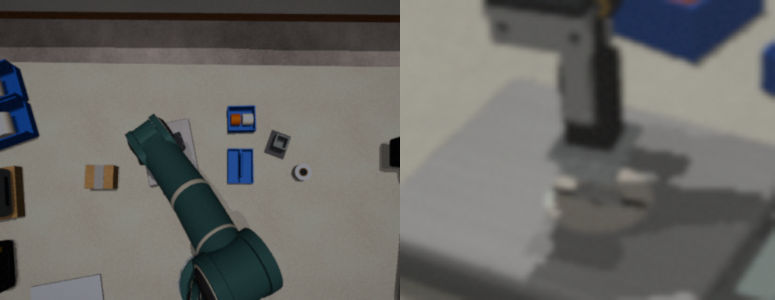

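The tray is flat on the bench at top-view (240,167), the bystanders haven't moved, and the gauge is upright with its foot on the disc. I hand in.

```bash
python3 -c "
from plant import ctrl
print(ctrl.hand_in())"
```

```text
the job is handed in; nothing more can be done
None
```

I handed the job in at about 17.5 s, with the gauge still held on the sticker. The hand-in gives no verdict, so what follows is from my own checks.

- **Tray:** I lifted it off the plate by its grip and set it down at (0.502, -0.116). I released it there and it stands flat; it briefly pressed the bench with about 24 N as it touched down. The last depth fit gave 150 x 109 mm with the rim at about 45 mm, and it touches neither the scale nor the gripper.
- **Gauge position:** The foot is an estimated 1 mm from the sticker's centre, worked out from the gauge's measured offset in the hand rather than seen directly. The bar is within about 1° of the stripe and the tool axis is vertical.
- **Push:** Two checks agree on about 4 N. The flange height puts the plunger about 8 mm in, and the wrist force changed by about 3.7 to 4 N. The wrist reading is uncertain by about 1 N, because its baseline moved between -2 and -5 N.
- **Bystanders:** The roll, bin and carton look unmoved in the last top picture; I did not measure them.

The one disagreement was early on, when the network's tray position was about 15–20 mm off from the depth fit. I used the depth fit, and the near view confirmed it.

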